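Load the parts tumbler and couple its drive key

TASK

Lift the little tray by its tab and tip it so that all three nuts slide off into the tumbler's hopper, then set the empty tray back flat on the shelf and let go. Then take the splined drive key by its wing, turn it until it meshes with the hub on the gearbox, slide it fully home against the spring inside, and finish while still holding it pressed down there. Leave the mallet, funnel, drawer pull and acrylic cabinet alone.

Things in the scene. Friction and masses are not known exactly. Their poses are not given: they have to be found in the camera images.
- tray: Loose aluminium tray, 0.18 kg, with the nuts on it; origin under its middle, x towards its open front end, z up. Floor 130 (x) x 90 (y) x 4 mm; walls 22 mm high at the sides and rear. Front points to the robot's left (+y) within 0.3 rad at the start. Nuts start to slide at about 20 degrees of tilt; 45 to 50 degrees empties it.
- tray_grip (a point): Point on the tray's upright tab, 56 mm above the tray's underside. The tab is 10 mm thick (tray x), 40 mm wide (y), its top 74 mm above the underside, just inside the rear wall, 60 mm behind the tray's middle. Same axes as the tray.
- tray_lip (a point): Middle of the tray's open front edge, on top of its floor: 125 mm ahead (x) of tray_grip and 52 mm lower. Same axes.
- nut0_center (a point): One of three alike plain steel hexagon nuts, 30 mm across flats, 16 mm high, 60 g, lying flat on the tray; this is its centre (modelled solid, the bore is a dark disc).
- nut1_center (a point): One of three alike plain steel hexagon nuts, 30 mm across flats, 16 mm high, 60 g, lying flat on the tray; this is its centre (modelled solid, the bore is a dark disc).
- nut2_center (a point): One of three alike plain steel hexagon nuts, 30 mm across flats, 16 mm high, 60 g, lying flat on the tray; this is its centre (modelled solid, the bore is a dark disc).
- hopper_in (a point): Centre of the inner floor of the tumbler's hopper, an open-topped square steel box 140 x 140 mm outside, walls 4 mm; floor 12 mm, rim 75 mm above the shelf. Tumbler fixed to the shelf, base plate 150 (x) x 300 (y) x 8 mm. +y points to the gearbox (grey box 110 x 105 mm, top 45 mm above the shelf), z up. The hub axis is 160 mm in +y from this point.
- hub_mouth (a point): Centre of the top rim of the splined steel hub on the gearbox, 85 mm above the shelf; 56 mm outside diameter. Six inward teeth (4.8 mm wide, tips on a 24 mm circle) reach up to the rim, six slots lie between (bottoms on a 42 mm circle). One slot points along this point's +x, the rest every 60 degrees; z up. The hub is stiff: it turns only if forced (0.3 N m).
- plunger (a joint): Brass spring plunger down inside the hub: 0 when up (its top 22 mm below the hub rim), grows as it is pushed down; 0.008 m when the key is fully home. Pushing it takes 3 N at first and about 8 N at 0.008 m.
- key_grip (a point): Centre of the drive key's flat black wing, 44 (x) x 12 (y) x 45 mm, 72.5 mm above the key's foot. The key is loose, 95 mm tall, 0.18 kg, standing upright on its splined foot; z up. It meshes when its x axis lies along any hub slot, with about 0.1 rad and 1.5 mm of play. Fully home its flange rests on the hub rim, the foot 30 mm below the rim.
- key_foot (a point): Centre of the underside of the key's splined end. From below: splines 0 to 30 mm (20 mm core, six teeth 4.8 mm wide, tips on a 38 mm circle, one tooth along +x, the rest every 60 degrees); flange 30 to 36 mm, 52 mm diameter; stem 16 mm diameter; wing from 50 to 95 mm. Same axes as key_grip.
- mallet: Bystander: blue mallet lying on the shelf beyond the tray, head 56 mm diameter x 90 mm, handle about 220 mm long along its -x. Origin under the head.
- funnel: Bystander: black plastic funnel standing mouth down, 96 mm diameter, 110 mm tall. Origin at the centre of its mouth on the shelf.
- pull: Bystander: aluminium bow drawer pull, 130 mm long (its y), 33 mm high, lying between the tumbler and the cabinet. Origin at the underside centre.
- cabinet_door (a joint): Bystander: hinge angle of the door, ajar, of the clear acrylic cabinet (180 x 200 x 220 mm) at the far left; 0 is shut. Leave it.

How it is judged (in metres and radians):
On the way, in this order (a step that is already met when the one before it is completed fails the run):
1. The tray is held tilted with its open edge over the hopper (angle between tray_grip's own z axis and vertical above 0.2 rad and horizontal distance between tray_lip and hopper_in below 0.11 m and z of tray_lip in the frame of hopper_in above 0.03 m), for 0.05 s.
2. All three nuts are in the hopper (x of nut0_center in the frame of hopper_in between -0.068 and 0.068 m and y of nut0_center in the frame of hopper_in between -0.068 and 0.068 m and z of each of nut0_center, nut1_center, nut2_center in the frame of hopper_in below 0.055 m and x of nut1_center in the frame of hopper_in between -0.068 and 0.068 m and y of nut1_center in the frame of hopper_in between -0.068 and 0.068 m and x of nut2_center in the frame of hopper_in between -0.068 and 0.068 m and y of nut2_center in the frame of hopper_in between -0.068 and 0.068 m), for 0.2 s.
3. The empty tray is back down flat on the shelf and released (all of step 2 and angle between tray_grip's own z axis and vertical below 0.1 rad and height (world z) of tray_lip below 0.012 m and height (world z) of tray_grip below 0.066 m and contact force between tray and the arm below 0.3 N and contact force between tray and the fingers below 0.3 N), for 0.2 s.
At the end, for the whole second after the job is handed in: Nuts in the hopper; tray flat on the shelf (tilt under 0.1 rad), untouched; key upright in the hub (tilt under 0.08 rad, foot within 4 mm of the axis and at least 27 mm below the rim), plunger pressed past 5 mm, fingers on the key with over 2 N (all of step 3 and horizontal distance between key_foot and hub_mouth below 0.004 m and z of key_foot in the frame of hub_mouth below -0.027 m and angle between key_foot's own z axis and vertical below 0.08 rad and value of joint plunger above 0.005 m and contact force between the fingers and key above 2 N); the arm keeps its last pose, push and grip.
It fails at once if The mallet is moved more than 30 mm (distance of mallet from where it was at the start of the episode above 0.03 m).
It fails at once if The funnel is moved more than 30 mm (distance of funnel from where it was at the start of the episode above 0.03 m).
It fails at once if The drawer pull is moved more than 30 mm (distance of pull from where it was at the start of the episode above 0.03 m).
It fails at once if The cabinet door is pushed nearly shut or pulled wide open (value of joint cabinet_door below 0.15 rad or value of joint cabinet_door above 0.85 rad).
It also fails if it takes over 67 s, if anything falls off the work surface, if the arm or the gripper's body presses on something with over 40 N, if the wrist force passes 120 N, or if a joint passes its speed limit or range.

ROBOT

A 6-joint arm with a two-finger parallel gripper is mounted at the origin on the work surface. World frame = base frame: x ahead of the robot, y to its left, z up, the work surface at z = 0. Lengths are in m, angles in degrees, forces in N, time in s.
With the tool pointing down it reaches from about 0.4 to 0.825 m from the base axis. Payload 7 kg.
Tool frame: the origin (TCP) lies midway between the tips of the shut fingers; the grasp point (between the pads) lies 19 mm behind it; z points along the fingers, y is the line along which they close (so a half turn about z gives the same grasp; the last joint's range is limited). The gripper opens to 88 mm and grips with 3 to 60 N. Pads are 19 mm wide; open, the fingers measure 130 mm over their backs; the gripper's body (78 mm by 193 mm) begins 47 mm behind the grasp point.
Start: joints at [84.975, 20.546, 0.682, 0, -70.136, -16.507], TCP at [0.248, 0.628, 0.227] pointing down, gripper open.
Joint ranges: [-176.03, 176.03], [-82.01, 121.73], [-58.28, 71.71], [-173.87, 95.51], [-174.79, -0.11], [-173.66, 173.66]. Speed limits (degrees/s): [136.94, 136.94, 172.46, 180, 180, 180].

INTERFACE

Orientations are given as [roll, pitch, yaw] about the fixed x, y, z axes, in that order (R = Rz(yaw) Ry(pitch) Rx(roll)).
In Python, from plant import ctrl gives the robot as it stands.
- The arm moves only by the tool arm_command, never from a script. Its argument "steps" is a list of rows, each an object with "translation": the shift along the tool's x, y, z in mm, a list of three; "rotation": the turn, a rotation vector about the tool's x, y, z in units of 5 degrees (1.0 is 5 degrees), a list of three; "claw": the finger opening in mm, from 0 to 87.6. In form: [{"translation": [x, y, z], "rotation": [rx, ry, rz], "claw": claw}, ...]. A call has 1 to 5 rows; each row is the pose to reach, as a shift and turn from the pose commanded when the call began, along the tool's axes at that moment; what a row does not reach only later rows make up. A row lasts 1/10 s, in which the tool goes at most 50 mm and 8.59 degrees, less where a joint would pass 70% of its speed; a pose out of reach is approached as far as the arm can. A call with a gripper value outside its range is refused whole. The fingers move at their own pace and stop on an object; the grip force is fixed at half the most. Time passes only in rows, so rows that repeat a pose let the fingers close. It gives the time, the measured TCP pose, the force, the opening and the grip force at its end, in the units of the state.
- ctrl.get_obs(): the state, without advancing time (a new reading comes with each control period).
- ctrl.snapshot(name): name is "side" or "top" or "wrist"; returns (picture, depth): 400x640x3 uint8, red, green, blue; 400x640 float32, m along the optical axis (not along the pixel's ray), 0 where there is no reading.
- ctrl.calibration(name): a dict with "vertical_fov" (degrees; the focal length in pixels is half the picture's height over the tangent of half this angle, whatever the lens; pixels are square), "cx", "cy" (the principal point, pixels), "rvec" (rotation vector, rad) and "tvec" (3), from world to camera coordinates, as OpenCV has them; the wrist camera has in their place "hand_eye" (4x4, takes a point from camera to tool coordinates, whose origin is the TCP and whose axes are the flange's). Camera axes: x right, y down, z forward; pixel columns grow to the right and rows downward; lengths in m; the calibration is good to about 2 mm. A picture is of the moment at which its call begins: read the wrist's pose just before it. calibration takes no time and is no camera call.
- ctrl.close_job(): hands the job in; it is judged then, once.
The state is a dict: "clock": time; "joint_pos": joint angles; "qvel": joint speeds; "tau": joint torques, N m; "tool_pos": TCP position; "orientation": TCP orientation; "force": force on the tool from outside, world axes, zero at the start; "moment": the same for the moment, N m; "opening": finger opening in m; "gripper_force": force on a finger pad.
Only numpy, scipy, OpenCV 4.12 (cv2) and the standard library are available. Lean on these libraries where they do the work, as an engineer would, in place of code of your own. Each camera call takes 0.05 s, during which the arm holds its last target. There are 200 camera calls.

## Working session

There is one attempt and no reset: what is moved stays moved. The work goes in short steps, Python scripts to look and compute and a tool call to move; the robot and the scene stay as the last step left them, time stands still between calls to the robot, and variables do not carry over. Pictures are saved under pics/ and viewed, at most 10 in all, crops included, and the job is handed in when it is done.

Besides the shell and the picture viewer there is one more tool, called after ">>>" by a JSON object that holds its "name" and its "arguments", one argument or row to a line. arm_command: Moves the arm, as the interface text tells. Its arguments: {"type":"object","properties":{"steps":{"type":"array"}},"required":["steps"]}

```bash
mkdir -p pics; ls; cat > h.py <<'E'
import numpy as np, cv2
from scipy.spatial.transform import Rotation as R
from plant import ctrl
def snap(n,f):
    o=ctrl.get_obs(); p,d=ctrl.snapshot(n); c=ctrl.calibration(n)
    cv2.imwrite(f'pics/{f}.png',p[:,:,::-1]); 
    fl=200/np.tan(np.radians(c['vertical_fov']/2))
    if n=='wrist':
        T=np.eye(4);T[:3,:3]=R.from_euler('xyz',o['orientation'],degrees=True).as_matrix();T[:3,3]=o['tool_pos'];M=T@np.array(c['hand_eye'])
    else:
        W=np.eye(4);W[:3,:3]=R.from_rotvec(np.ravel(c['rvec'])).as_matrix();W[:3,3]=np.ravel(c['tvec']);M=np.linalg.inv(W)
    np.savez(f'pics/{f}.npz',p=p,d=d,M=M,k=[fl,c['cx'],c['cy']])
def load(f): return np.load(f'pics/{f}.npz')
def pt(f,u,v,z=None):
    s=load(f);fl,cx,cy=s['k'];M=s['M'];r=np.array([(u-cx)/fl,(v-cy)/fl,1])
    if z is None: return (M@np.r_[r*s['d'][int(round(v)),int(round(u))],1])[:3]
    w=M[:3,:3]@r; return M[:3,3]+w*(z-M[2,3])/w[2]
def cloud(f):
    s=load(f);fl,cx,cy=s['k'];v,u=np.mgrid[:400,:640];d=s['d']
    P=np.stack([(u-cx)/fl*d,(v-cy)/fl*d,d],-1)
    return P@s['M'][:3,:3].T+s['M'][:3,3]
def tool():
    o=ctrl.get_obs();return np.array(o['tool_pos']),R.from_euler('xyz',o['orientation'],degrees=True)
def go(p,yaw=None,Rt=None):
    """shift/turn in tool axes for a target pose (tool down with tool-yaw, or rotation)"""
    t,q=tool(); print('mm',np.round(q.inv().apply(np.array(p)-t)*1000,1),end=' ')
    if yaw is not None: Rt=R.from_euler('xyz',[180,0,yaw],degrees=True)
    if Rt is not None: print('rot',np.round((q.inv()*Rt).as_rotvec(degrees=True)/5,2))
E
python3 - <<'E'
from h import *
print(ctrl.get_obs())
for n in('top','side'): snap(n,n+'0'); print(ctrl.calibration(n))
print(ctrl.calibration('wrist'))
E
```

```text
pics
{'clock': 0.0, 'joint_pos': array([ 8.49765066e+01,  2.05914141e+01,  6.32940471e-01, -2.02914357e-02,
       -7.01344476e+01, -1.65075318e+01]), 'qvel': array([ 0.12493416, -0.04597582, -0.00290617,  0.09926243,  0.0211172 ,
       -0.04287603]), 'tau': array([ 1.69017716e-03, -5.82713985e+01,  2.93038934e+01,  6.99707463e+00,
        6.87621126e-03, -1.53871306e-04]), 'tool_pos': array([0.24756592, 0.62743572, 0.22561604]), 'orientation': array([ 1.79905488e+02, -8.11647516e-03, -2.15379292e+01]), 'force': array([ 0.33109252,  0.5365028 , -0.60628409]), 'moment': array([-0.00949777,  0.04526338, -0.02170486]), 'gripper_force': 0.0, 'opening': 0.08807317591070696}
{'vertical_fov': 54.501975081053764, 'cx': 317.0053770350436, 'cy': 199.97540380703228, 'rvec': array([ 2.04087388, -2.18466132,  0.23070765]), 'tvec': array([0.07822176, 0.56875782, 0.950984  ])}
{'vertical_fov': 50.60420318200374, 'cx': 317.8084256626149, 'cy': 194.78742558370502, 'rvec': array([ 2.32298551, -0.47598398,  0.18109924]), 'tvec': array([-0.50642528,  0.2510616 ,  0.97482656])}
{'vertical_fov': 70.87290332195225, 'cx': 320.0958079895147, 'cy': 202.38310115988887, 'hand_eye': array([[ 2.69932619e-04, -9.68309627e-01, -2.49752663e-01,
         6.88381922e-02],
       [ 9.99998890e-01, -1.04544891e-04,  1.48612687e-03,
         4.95653853e-04],
       [-1.46514132e-03, -2.49752787e-01,  9.68308524e-01,
        -1.58338154e-01],
       [ 0.00000000e+00,  0.00000000e+00,  0.00000000e+00,
         1.00000000e+00]])}
```

View pics/top0.png

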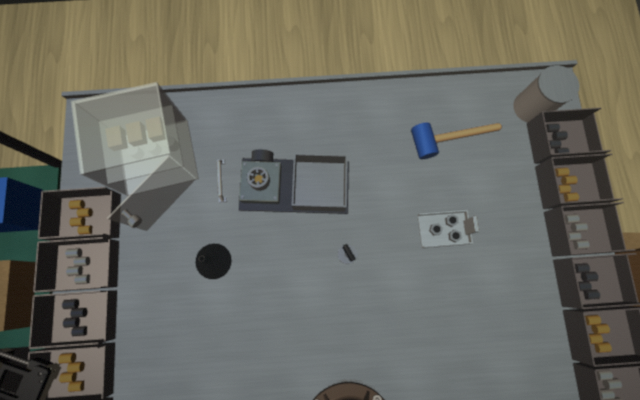

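View pics/side0.png

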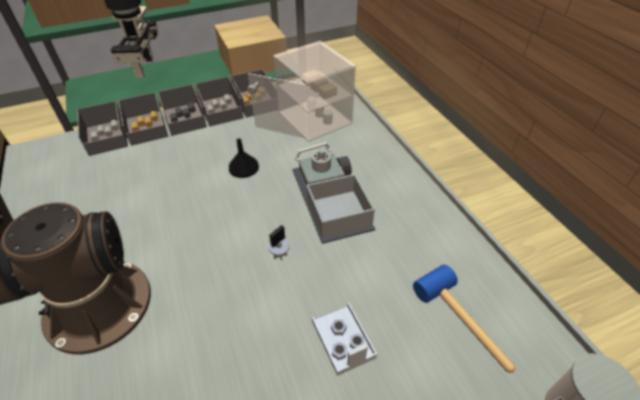

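The top picture shows the hopper around (320,182), hub (258,177), key wing (348,252) and tray (445,229) with its tab at (473,226). The funnel is at (213,260), and the mallet head at (425,140).

```bash
python3 - <<'E'
from h import *
for n,u,v,z in [('trayc',445,229,.004),('tab',473,226,.074),('frontL',419,214,.004),('frontR',421,247,.004),('hopper',320,183,.075),('hop tl',297,157,.075),('tr',347,155,.075),('br',347,211,.075),('bl',292,205,.075),('hub',258,177,.085),('key',348,252,.095),('k1',345,246,.095),('k2',352,258,.095),('mallet',425,140,.05),('funnel',213,260,.1)]:
    print(n,np.round(pt('top0',u,v,z),3),np.round(pt('top0',u,v),3))
s=load('top0')['p'][:,:,::-1]
a=cv2.resize(s[195:275,320:500],None,fx=4.2,fy=4.2,interpolation=3)[:, :760]
b=cv2.resize(s[145:220,230:360],None,fx=5.8,fy=4.2*0+3,interpolation=3)
cv2.imwrite('pics/c1.png',np.vstack([a[:,:754],b[:,:754]])); print(a.shape,b.shape)
E
```

```text
trayc [ 0.481 -0.302  0.004] [ 0.481 -0.302  0.005]
tab [ 0.476 -0.35   0.074] [ 0.477 -0.355  0.062]
frontL [ 0.527 -0.237  0.004] [ 0.525 -0.233  0.018]
frontR [ 0.437 -0.231  0.004] [ 0.437 -0.231  0.003]
hopper [0.614 0.029 0.075] [0.63  0.027 0.013]
hop tl [0.688 0.084 0.075] [0.697 0.085 0.05 ]
tr [ 0.685 -0.047  0.075] [ 0.685 -0.047  0.075]
br [ 0.536 -0.035  0.075] [ 0.548 -0.041  0.009]
bl [0.561 0.104 0.075] [0.561 0.104 0.072]
hub [0.638 0.187 0.085] [0.644 0.19  0.064]
key [ 0.431 -0.027  0.095] [ 0.431 -0.027  0.094]
k1 [ 0.446 -0.021  0.095] [ 0.446 -0.021  0.095]
k2 [ 0.415 -0.035  0.095] [ 0.416 -0.035  0.094]
mallet [ 0.721 -0.265  0.05 ] [ 0.719 -0.263  0.055]
funnel [0.433 0.301 0.1  ] [0.436 0.312 0.059]
(336, 756, 3) (225, 754, 3)
```

```bash
python3 - <<'E'
from h import *
go([.43,.15,.25],-3);go([.47,-.30,.2],-3)
E
```

```text
mm [345.  377.2 -23.7] rot [ 0.02  0.   -3.71]
mm [547.4 781.   26.9] rot [ 0.02  0.   -3.71]
```

View pics/c1.png

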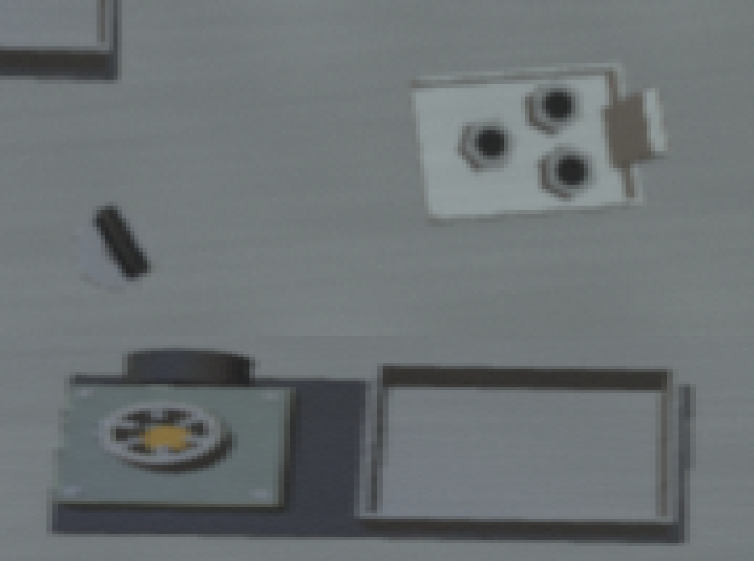

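The crop shows the tray with its open front at crop x≈420 and its tab at (635,125), with three nuts between them. The key wing is at (122,243), the hub at (163,435) and the hopper at (525,450).

>>> {"name": "arm_command", "arguments": {
  "steps": [
    {"translation":[33,35,-5],"rotation":[0,0,-1],"claw":87},
    {"translation":[66,70,-10],"rotation":[0,0,-2],"claw":87},
    {"translation":[99,105,-15],"rotation":[0,0,-3],"claw":87},
    {"translation":[132,142,-20],"rotation":[0,0,-3.7],"claw":87},
    {"translation":[165,180,-24],"rotation":[0,0,-3.7],"claw":87}
  ]
}}

```text
clock: 0.6
tool_pos: [0.3353, 0.3983, 0.2505]
orientation: [180.0, 0.0, -2.9]
force: [0.4, -0.5, 0.5]
opening: 0.0868
gripper_force: 0.0
```

```bash
python3 - <<'E'
from h import *
o=ctrl.get_obs();print(o['clock'],o['tool_pos'],o['orientation'],o['joint_pos'])
go([.43,.15,.25],-3);go([.47,-.30,.2],-3)
E
```

```text
0.6 [0.33528049 0.39834428 0.25045811] [ 1.79982162e+02  5.51927040e-03 -2.88984625e+00] [ 7.15282408e+01  5.02607762e+00 -1.64308904e+01 -5.63773380e-04
 -6.85616973e+01  1.55821200e+01]
mm [107.1 243.3   0.5] rot [0.   0.   0.02]
mm [169.8 690.6  50.7] rot [0.   0.   0.02]
```

>>> {"name": "arm_command", "arguments": {
  "steps": [
    {"translation":[20,45,0],"rotation":[0,0,0],"claw":87},
    {"translation":[40,90,0],"rotation":[0,0,0],"claw":87},
    {"translation":[60,135,0],"rotation":[0,0,0],"claw":87},
    {"translation":[80,180,0],"rotation":[0,0,0],"claw":87},
    {"translation":[107,220,0],"rotation":[0,0,0],"claw":87}
  ]
}}

```text
clock: 1.1
tool_pos: [0.4299, 0.1728, 0.2508]
orientation: [-180.0, -0.0, -3.0]
force: [0.4, 0.7, 0.5]
opening: 0.0871
gripper_force: 0.0
```

```bash
python3 - <<'E'
from h import *
snap('wrist','w1')
o=ctrl.get_obs();print(o['clock'],o['tool_pos'],o['joint_pos'])
E
```

```text
1.15 [0.43223871 0.16811924 0.25063426] [ 4.57357357e+01 -7.80049240e-01 -2.25406973e+01  6.46752620e-02
 -6.82954723e+01  4.10793445e+01]
```

>>> {"name": "arm_command", "arguments": {
  "steps": [
    {"translation":[7,48,0],"rotation":[0,0,0],"claw":87},
    {"translation":[14,96,0],"rotation":[0,0,0],"claw":87},
    {"translation":[21,144,0],"rotation":[0,0,0],"claw":87},
    {"translation":[28,192,0],"rotation":[0,0,0],"claw":87},
    {"translation":[35,240,5],"rotation":[0,0,0],"claw":87}
  ]
}}

```text
clock: 1.65
tool_pos: [0.4525, -0.0683, 0.2461]
orientation: [-180.0, -0.1, -3.0]
force: [1.0, 1.1, 0.2]
opening: 0.0869
gripper_force: 0.0
```

>>> {"name": "arm_command", "arguments": {
  "steps": [
    {"translation":[5,48,0],"rotation":[0,0,0],"claw":87},
    {"translation":[10,96,5],"rotation":[0,0,0],"claw":87},
    {"translation":[15,144,20],"rotation":[0,0,0],"claw":87},
    {"translation":[20,192,35],"rotation":[0,0,0],"claw":87},
    {"translation":[25,225,45],"rotation":[0,0,0],"claw":87}
  ]
}}

```text
clock: 2.15
tool_pos: [0.4646, -0.295, 0.1991]
orientation: [-180.0, 0.1, -3.1]
force: [0.5, 1.7, -0.5]
opening: 0.0867
gripper_force: 0.0
```

>>> {"name": "arm_command", "arguments": {
  "steps": [
    {"translation":[0,0,0],"rotation":[0,0,0],"claw":87},
    {"translation":[0,0,0],"rotation":[0,0,0],"claw":87}
  ]
}}

```text
clock: 2.35
tool_pos: [0.4648, -0.2932, 0.1995]
orientation: [-180.0, 0.1, -3.2]
force: [0.4, 0.9, -1.8]
opening: 0.087
gripper_force: 0.0
```

```bash
python3 - <<'E'
from h import *
snap('wrist','w2')
o=ctrl.get_obs();print(o['clock'],o['tool_pos'],o['joint_pos'])
cv2.imwrite('pics/v2.png',np.vstack([cv2.resize(load(f)['p'][:,:,::-1],(480,300),interpolation=3) for f in('w1','w2')]))
E
```

```text
2.4 [ 0.46521761 -0.292504    0.20014304] [-1.17389654e+01  9.92588530e+00 -1.74504719e+01 -1.08866885e-02
 -6.26788760e+01  9.86581859e+01]
```

View pics/v2.png

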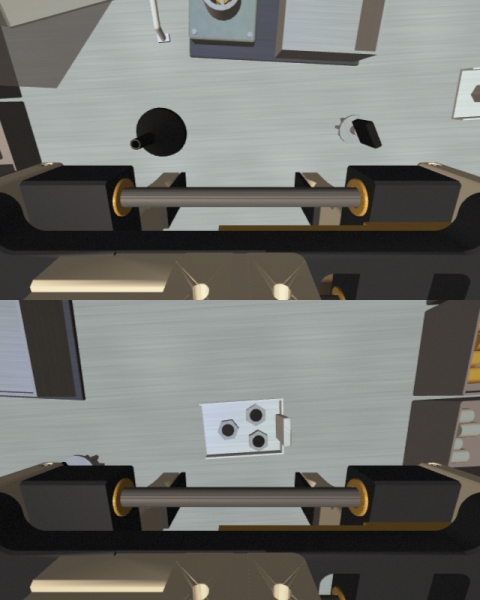

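The lower picture (w2) shows the tray front at v2 (203,430), the tab at (284,431) and the nuts in between. The upper one shows the key at (366,132). I'll locate the tab from depth.

```bash
python3 - <<'E'
from h import *
C=cloud('w2'); m=(C[...,0]>.38)&(C[...,0]<.58)&(C[...,1]>-.42)&(C[...,1]<-.2)
v,u=np.nonzero(m); C2=C[m]
print('z bg',np.median(C2[:,2]))
t=C2[(C2[:,2]>.066)&(C2[:,2]<.085)]; print('tab top',len(t),t.mean(0),t.min(0),t.max(0))
for a in (t,): print(cv2.minAreaRect((a[:,:2]*1000).astype(np.float32)))
w=C2[(C2[:,2]>.015)&(C2[:,2]<.03)&(C2[:,0]>0)]; print('walls+nuts',cv2.minAreaRect((w[:,:2]*1000).astype(np.float32)))
f=C2[(C2[:,2]>.0028)&(C2[:,2]<.09)]; print('all',cv2.minAreaRect((f[:,:2]*1000).astype(np.float32)),len(f))
ns=C2[(C2[:,2]>.017)&(C2[:,2]<.023)]
# full-res crop
s=load('w2')['p'][:,:,::-1]; cv2.imwrite('pics/c2.png',cv2.resize(s[120:220,250:410],None,fx=5,fy=5,interpolation=3))
E
```

```text
z bg 0.2896229787936072
tab top 417 [ 0.4840356  -0.35900799  0.07344507] [ 0.46337746 -0.36423816  0.06611559] [ 0.50345926 -0.35454555  0.07593648]
((483.4001770019531, -359.48492431640625), (40.08979415893555, 9.606439590454102), 0.4412558674812317)
walls+nuts ((482.6065673828125, -300.01983642578125), (90.2759017944336, 129.8428192138672), 0.6130147576332092)
all ((504.07733154296875, -305.4917907714844), (133.09556579589844, 204.47438049316406), 0.8573813438415527) 8134
```

View pics/c2.png

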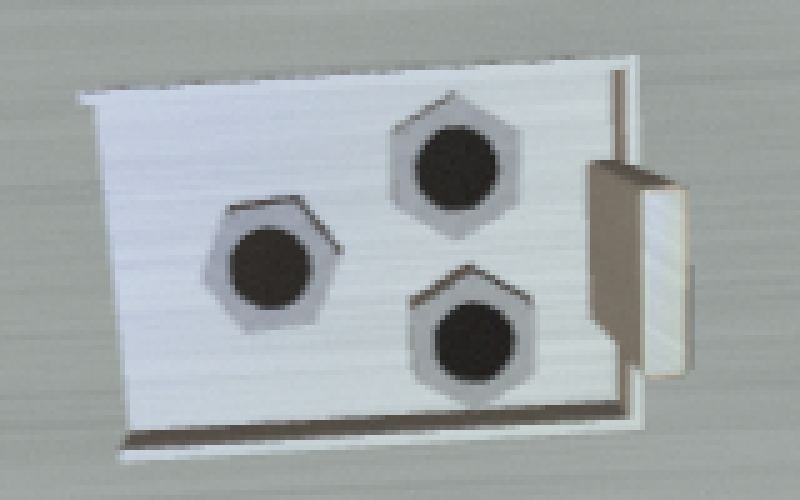

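The enlarged crop shows the tray with its tab's bright top at about (665,280) and the nuts clear of it. The depth sizes, 40x9.6 and 90x130, match the ones given.

```bash
python3 - <<'E'
from h import *
C=cloud('top0')
for x in(.42,.46,.5,.54):
    m=(abs(C[...,0]-x)<.02)&(C[...,1]<-.38)&(C[...,1]>-.6)&(C[...,2]>.02); print(x,len(C[m]),C[m][:,1].max(),C[m][:,2].max())
go([.4834,-.3595,.12],.5);go([.4834,-.3595,.038],.5)
E
```

```text
0.42 254 -0.5764216525824933 0.08316180880255952
0.46 246 -0.5756442946021086 0.0859655685608649
0.5 229 -0.5749118015799083 0.08425093872636602
0.54 252 -0.5764803949623356 0.08357521281820535
mm [21.8 65.9 80.1] rot [-0.    0.01 -0.72]
mm [ 21.9  66.  162.1] rot [-0.    0.01 -0.72]
```

>>> {"name": "arm_command", "arguments": {
  "steps": [
    {"translation":[11,33,30],"rotation":[0,0,-0.7],"claw":60},
    {"translation":[22,66,70],"rotation":[0,0,-0.7],"claw":60},
    {"translation":[22,66,105],"rotation":[0,0,-0.7],"claw":50},
    {"translation":[22,66,140],"rotation":[0,0,-0.7],"claw":50},
    {"translation":[22,66,162],"rotation":[0,0,-0.7],"claw":50}
  ]
}}

```text
clock: 2.9
tool_pos: [0.4834, -0.3581, 0.0365]
orientation: [-179.9, 0.1, 0.5]
force: [0.2, 0.0, -0.2]
opening: 0.0531
gripper_force: 0.0
```

>>> {"name": "arm_command", "arguments": {
  "steps": [
    {"translation":[0,0,0],"rotation":[0,0,0],"claw":50},
    {"translation":[0,0,0],"rotation":[0,0,0],"claw":0},
    {"translation":[0,0,0],"rotation":[0,0,0],"claw":0},
    {"translation":[0,0,0],"rotation":[0,0,0],"claw":0},
    {"translation":[0,0,0],"rotation":[0,0,0],"claw":0}
  ]
}}

```text
clock: 3.4
tool_pos: [0.4848, -0.3597, 0.0399]
orientation: [180.0, -0.1, 0.5]
force: [0.5, 0.4, -0.2]
opening: 0.0235
gripper_force: 0.0
```

>>> {"name": "arm_command", "arguments": {
  "steps": [
    {"translation":[0,0,0],"rotation":[0,0,0],"claw":0},
    {"translation":[0,0,0],"rotation":[0,0,0],"claw":0}
  ]
}}

```text
clock: 3.6
tool_pos: [0.4842, -0.3596, 0.039]
orientation: [180.0, -0.0, 0.5]
force: [-0.5, 1.5, 3.2]
opening: 0.0106
gripper_force: 30.0
```

```bash
cat >> h.py <<'E'
E
python3 - <<'E'
from h import *
for n in('top0','w1','side0'):
    C=cloud(n)
    m=(C[...,0]>.5)&(C[...,0]<.74)&(C[...,1]>-.1)&(C[...,1]<.14)&(abs(C[...,2]-.075)<.006)
    P=C[m]; 
    if len(P)>10: print(n,'rim',len(P),cv2.minAreaRect((P[:,:2]*1000).astype(np.float32)),P[:,2].mean())
    m=(C[...,0]>.5)&(C[...,0]<.74)&(C[...,1]>.12)&(C[...,1]<.26)&(abs(C[...,2]-.085)<.006)
    P=C[m]
    if len(P)>10: print(n,'hub',len(P),cv2.minAreaRect((P[:,:2]*1000).astype(np.float32)),P[:,2].mean())
E
```

```text
top0 rim 399 ((624.5538330078125, 28.382064819335938), (140.08712768554688, 141.15234375), 84.26387786865234) 0.07536729981368566
top0 hub 220 ((640.0861206054688, 187.51531982421875), (54.20637130737305, 52.91645050048828), 40.50555419921875) 0.08552501494696801
w1 rim 1481 ((590.3900756835938, 29.81607437133789), (141.71328735351562, 70.98787689208984), 84.3447265625) 0.07448986203523121
w1 hub 459 ((620.26171875, 186.32659912109375), (47.405433654785156, 14.94408893585205), 86.5577163696289) 0.08434190420052598
side0 rim 405 ((622.4517211914062, 28.275466918945312), (144.37940979003906, 141.7656707763672), 84.27532958984375) 0.07308637553062589
side0 hub 157 ((637.2621459960938, 186.56036376953125), (53.20553970336914, 54.911598205566406), 27.54718780517578) 0.0829286879016894
```

>>> {"name": "arm_command", "arguments": {
  "steps": [
    {"translation":[0,0,-10],"rotation":[0,0,0],"claw":0},
    {"translation":[0,0,-25],"rotation":[0,0,0],"claw":0},
    {"translation":[0,0,-45],"rotation":[0,0,0],"claw":0},
    {"translation":[0,0,-65],"rotation":[0,0,0],"claw":0},
    {"translation":[0,0,-85],"rotation":[0,0,0],"claw":0}
  ]
}}

```text
clock: 4.1
tool_pos: [0.4835, -0.3595, 0.1244]
orientation: [-180.0, 0.1, 0.5]
force: [0.3, -0.7, -3.5]
opening: 0.0102
gripper_force: 30.0
```

>>> {"name": "arm_command", "arguments": {
  "steps": [
    {"translation":[0,0,-25],"rotation":[0,0,0],"claw":0},
    {"translation":[0,0,-50],"rotation":[0,0,0],"claw":0},
    {"translation":[0,0,-70],"rotation":[0,0,0],"claw":0},
    {"translation":[0,0,-85],"rotation":[0,0,0],"claw":0},
    {"translation":[0,0,-90],"rotation":[0,0,0],"claw":0}
  ]
}}

```text
clock: 4.6
tool_pos: [0.4843, -0.3599, 0.2155]
orientation: [179.9, -0.1, 0.5]
force: [0.9, -0.1, -3.3]
opening: 0.0099
gripper_force: 30.0
```

```bash
python3 - <<'E'
from h import *
a=-5.7; d=np.array([.0993,.995,0]); lip=np.array([.6245,.0284,.0])-.035*d+[0,0,.10]
t,q=tool(); R0=R.from_euler('xyz',[180,0,.5-.5+a],degrees=True)
def pose(th,lip=lip):
    Rw=R.from_euler('z',a,degrees=True)*R.from_euler('x',-th,degrees=True)
    # tray frame: x->y_local
    grip=lip+Rw.apply([0,-.125,.052]); Rt=Rw*R.from_euler('xyz',[180,0,0],degrees=True)
    return grip+Rt.apply([0,0,.017]),Rt
for th in (0,50):
    p,Rt=pose(th); print(th,np.round(p,3)); go(p,Rt=Rt)
p0,R0=pose(0)
for th in range(0,55,5):
    p,Rt=pose(th); print(th,np.round(R0.inv().apply(p-p0)*1000,1),np.round((R0.inv()*Rt).as_rotvec(degrees=True)/5,2))
E
```

```text
0 [ 0.609 -0.131  0.135]
mm [ 126.  -228.2   80.6] rot [ 0.01 -0.02  1.23]
50 [ 0.616 -0.06   0.218]
mm [ 133.8 -299.1   -2.7] rot [-9.98 -0.56  1.14]
0 [0. 0. 0.] [0. 0. 0.]
5 [ -0.   -3.5 -10.8] [-1.  0.  0.]
10 [ -0.   -8.  -21.2] [-2.  0.  0.]
15 [ -0.  -13.3 -31.2] [-3. -0. -0.]
20 [  0.  -19.5 -40.6] [-4.  0.  0.]
25 [ -0.  -26.5 -49.5] [-5. -0. -0.]
30 [ -0.  -34.2 -57.8] [-6.  0.  0.]
35 [ -0.  -42.7 -65.4] [-7. -0.  0.]
40 [  0.  -51.7 -72.2] [-8. -0.  0.]
45 [ -0.  -61.4 -78.1] [-9.  0. -0.]
50 [  0.  -71.5 -83.3] [-10.   0.  -0.]
```

>>> {"name": "arm_command", "arguments": {
  "steps": [
    {"translation":[5,-10,0],"rotation":[0,0,0.1],"claw":0},
    {"translation":[16,-29,0],"rotation":[0,0,0.3],"claw":0},
    {"translation":[31,-56,0],"rotation":[0,0,0.5],"claw":0},
    {"translation":[47,-85,0],"rotation":[0,0,0.8],"claw":0},
    {"translation":[63,-114,0],"rotation":[0,0,1],"claw":0}
  ]
}}

```text
clock: 5.1
tool_pos: [0.5458, -0.2434, 0.2122]
orientation: [-180.0, 0.1, -4.6]
force: [0.1, -0.6, -3.3]
opening: 0.0099
gripper_force: 30.0
```

>>> {"name": "arm_command", "arguments": {
  "steps": [
    {"translation":[16,-29,0],"rotation":[0,0,0.1],"claw":0},
    {"translation":[32,-58,5],"rotation":[0,0,0.23],"claw":0},
    {"translation":[47,-85,15],"rotation":[0,0,0.23],"claw":0},
    {"translation":[57,-104,30],"rotation":[0,0,0.23],"claw":0},
    {"translation":[63,-114,45],"rotation":[0,0,0.23],"claw":0}
  ]
}}

```text
clock: 5.6
tool_pos: [0.6181, -0.1345, 0.1664]
orientation: [-180.0, 0.1, -5.6]
force: [-0.2, -0.3, -4.0]
opening: 0.0099
gripper_force: 30.0
```

>>> {"name": "arm_command", "arguments": {
  "steps": [
    {"translation":[0,0,15],"rotation":[0,0,0],"claw":0},
    {"translation":[0,0,27],"rotation":[0,0,0],"claw":0},
    {"translation":[0,0,35],"rotation":[0,0,0],"claw":0},
    {"translation":[0,0,35],"rotation":[0,0,0],"claw":0}
  ]
}}

```text
clock: 6.0
tool_pos: [0.6167, -0.1369, 0.1318]
orientation: [180.0, 0.2, -5.7]
force: [0.5, 1.6, -3.8]
opening: 0.0098
gripper_force: 30.0
```

```bash
python3 - <<'E'
from h import *
o=ctrl.get_obs();print(o['joint_pos'],o['tool_pos'],o['orientation'],o['force'])
snap('wrist','w3'); snap('top','top3')
a=load('w3')['p'][:,:,::-1];b=load('top3')['p'][:,:,::-1][120:280,230:486]
cv2.imwrite('pics/v3.png',np.vstack([cv2.resize(a,(480,300)),cv2.resize(b,(480,300),interpolation=3)]))
E
```

```text
[ 5.14620896e+00  2.07839867e+01 -1.20444961e+01 -1.65405576e-02
 -5.73325593e+01  7.91260017e+01] [ 0.61671372 -0.1369424   0.13183517] [ 1.79983269e+02  1.60773581e-01 -5.73676035e+00] [ 0.54516096  1.56292772 -3.81760267]
```

View pics/v3.png

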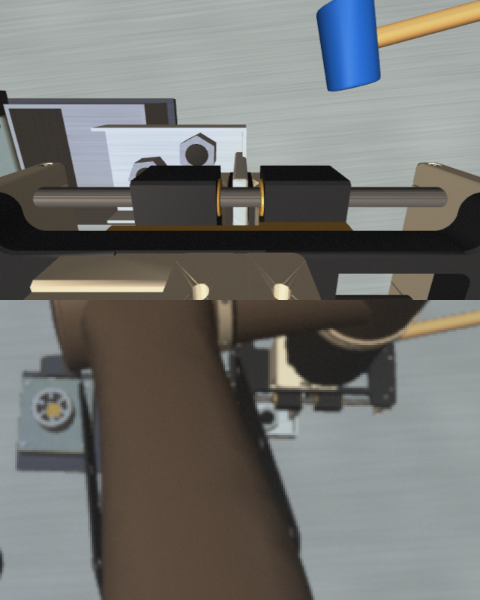

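The wrist picture shows the tray level, the nuts in place, and the lip over the near part of the hopper. Next is tilting about the lip, with a small lateral correction.

>>> {"name": "arm_command", "arguments": {
  "steps": [
    {"translation":[-3,-6,-13],"rotation":[-1,0,0],"claw":0},
    {"translation":[-7,-14,-24],"rotation":[-2,0,0],"claw":0},
    {"translation":[-7,-19,-34],"rotation":[-3,0,0],"claw":0},
    {"translation":[-7,-22,-39],"rotation":[-3.5,0,0],"claw":0},
    {"translation":[-7,-25,-44],"rotation":[-4,0,0],"claw":0}
  ]
}}

```text
clock: 6.6
tool_pos: [0.614, -0.1103, 0.1791]
orientation: [159.9, -0.2, -5.6]
force: [0.6, -0.4, -4.1]
opening: 0.0098
gripper_force: 30.0
```

```bash
cat >> h.py <<'E'
def pose(th,lip,a=-5.7):
    Rw=R.from_euler('z',a,degrees=True)*R.from_euler('x',-th,degrees=True)
    Rt=Rw*R.from_euler('xyz',[180,0,0],degrees=True)
    return lip+Rw.apply([0,-.125,.052])+Rt.apply([0,0,.017]),Rt
def rel(th0,lip0,th,lip,a=-5.7):
    p0,R0=pose(th0,lip0,a);p,Rt=pose(th,lip,a)
    print(th,np.round(R0.inv().apply(p-p0)*1000,1),np.round((R0.inv()*Rt).as_rotvec(degrees=True)/5,2))
LIP=np.array([.6245,.0284,0])-.035*np.array([.0993,.995,0])+[0,0,.10]
E
python3 - <<'E'
from h import *
o=ctrl.get_obs();print(o['joint_pos'],o['tool_pos'],o['orientation'],o['force'],pose(20,LIP)[0])
for th in range(22,53,2): rel(20,LIP,th,LIP)
E
```

```text
[ 18.34921785  18.80657557 -19.56468184  20.93231321 -61.6036683
  54.32818652] [ 0.61401276 -0.11026206  0.17910341] [ 1.59946135e+02 -1.50693951e-01 -5.64426917e+00] [ 0.60470684 -0.36413116 -4.06463   ] [ 0.61054717 -0.11139428  0.17564176]
22 [-0.  -1.3 -4.3] [-0.4  0.   0. ]
24 [-0.  -2.7 -8.6] [-0.8  0.  -0. ]
26 [ -0.   -4.3 -12.9] [-1.2  0.  -0. ]
28 [ -0.   -6.1 -17.1] [-1.6  0.  -0. ]
30 [ -0.   -8.  -21.2] [-2.  0. -0.]
32 [ -0.  -10.  -25.2] [-2.4  0.  -0. ]
34 [ -0.  -12.2 -29.2] [-2.8  0.  -0. ]
36 [ -0.  -14.5 -33.1] [-3.2  0.  -0. ]
38 [  0.  -16.9 -36.9] [-3.6  0.  -0. ]
40 [ -0.  -19.5 -40.6] [-4.  0. -0.]
42 [ -0.  -22.2 -44.3] [-4.4  0.  -0. ]
44 [ -0.  -25.  -47.8] [-4.8  0.  -0. ]
46 [  0.  -28.  -51.3] [-5.2  0.  -0. ]
48 [ -0.  -31.1 -54.6] [-5.6  0.  -0. ]
50 [ -0.  -34.2 -57.8] [-6.  0. -0.]
52 [ -0.  -37.5 -60.9] [-6.4 -0.  -0. ]
```

>>> {"name": "arm_command", "arguments": {
  "steps": [
    {"translation":[-1,-1.3,-4.3],"rotation":[-0.4,0,0],"claw":0},
    {"translation":[-3,-2.7,-8.6],"rotation":[-0.8,0,0],"claw":0},
    {"translation":[-3,-4.3,-12.9],"rotation":[-1.2,0,0],"claw":0},
    {"translation":[-3,-6,-17],"rotation":[-1.6,0,0],"claw":0},
    {"translation":[-3,-8,-21],"rotation":[-2,0,0],"claw":0}
  ]
}}

```text
clock: 7.1
tool_pos: [0.6125, -0.0958, 0.196]
orientation: [150.0, -0.1, -5.7]
force: [0.1, -1.1, -1.1]
opening: 0.0098
gripper_force: 30.0
```

>>> {"name": "arm_command", "arguments": {
  "steps": [
    {"translation":[0,-1.3,-4.3],"rotation":[-0.4,0,0],"claw":0},
    {"translation":[0,-2.7,-8.6],"rotation":[-0.8,0,0],"claw":0},
    {"translation":[0,-4.3,-12.9],"rotation":[-1.2,0,0],"claw":0},
    {"translation":[0,-6,-17],"rotation":[-1.6,0,0],"claw":0},
    {"translation":[0,-8,-21],"rotation":[-2,0,0],"claw":0}
  ]
}}

```text
clock: 7.6
tool_pos: [0.6137, -0.0782, 0.2089]
orientation: [139.8, -0.0, -5.7]
force: [0.3, -0.5, -1.6]
opening: 0.01
gripper_force: 30.0
```

>>> {"name": "arm_command", "arguments": {
  "steps": [
    {"translation":[0,-1.3,-4.3],"rotation":[-0.4,0,0],"claw":0},
    {"translation":[0,-2.7,-8.6],"rotation":[-0.8,0,0],"claw":0},
    {"translation":[0,-4.3,-12.9],"rotation":[-1.2,0,0],"claw":0},
    {"translation":[0,-6,-17],"rotation":[-1.6,0,0],"claw":0},
    {"translation":[0,-8,-21],"rotation":[-2,0,0],"claw":0}
  ]
}}

```text
clock: 8.1
tool_pos: [0.6156, -0.0587, 0.2198]
orientation: [129.8, -0.0, -5.7]
force: [0.9, 0.1, -1.2]
opening: 0.0098
gripper_force: 30.0
```

>>> {"name": "arm_command", "arguments": {
  "steps": [
    {"translation":[0,0,0],"rotation":[0,0,0],"claw":0},
    {"translation":[0,0,0],"rotation":[0,0,0],"claw":0},
    {"translation":[0,0,0],"rotation":[0,0,0],"claw":0},
    {"translation":[0,0,0],"rotation":[0,0,0],"claw":0},
    {"translation":[0,0,0],"rotation":[0,0,0],"claw":0}
  ]
}}

```text
clock: 8.6
tool_pos: [0.6155, -0.0594, 0.22]
orientation: [130.0, -0.0, -5.7]
force: [0.5, -0.8, -1.3]
opening: 0.01
gripper_force: 30.0
```

```bash
python3 - <<'E'
from h import *
o=ctrl.get_obs();print(o['joint_pos'],o['force'])
snap('wrist','w4'); snap('side','side4')
a=load('w4')['p'][:,:,::-1];b=load('side4')['p'][:,:,::-1][110:270,230:486]
cv2.imwrite('pics/v4.png',np.vstack([cv2.resize(a,(480,300)),cv2.resize(b,(480,300),interpolation=3)]))
E
```

```text
[ 32.35667271  26.98605882 -21.85438303  37.75567253 -79.99520968
  31.71421234] [ 0.49631425 -0.77777808 -1.29574733]
```

View pics/v4.png

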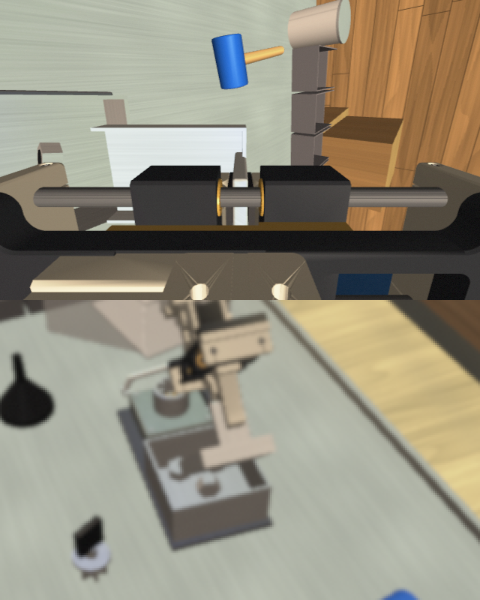

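The wrist picture shows the tray empty. The side crop shows at least two nuts in the hopper, at (178,465) and (208,488), and the wrist load matches an empty tray. Next I level and return it.

```bash
python3 - <<'E'
from h import *
up=np.array([0,0,.03])
for th,k in((42,.5),(34,1),(26,1.3),(18,1.5),(10,1.5),(2,1.5),(0,1.5)): rel(50,LIP,th,LIP+k*up)
E
```

```text
42 [-0.  15.1  8.1] [1.6 0.  0. ]
34 [-0.  27.8 16.5] [3.2 0.  0. ]
26 [-0.  33.3 28.8] [4.8 0.  0. ]
18 [ 0.  34.  42.6] [6.4 0.  0. ]
10 [-0.  27.7 59.6] [8. 0. 0.]
2 [-0.  19.1 75.5] [9.6 0.  0. ]
0 [ 0.  16.6 79.3] [10.  0.  0.]
```

>>> {"name": "arm_command", "arguments": {
  "steps": [
    {"translation":[0,15,8],"rotation":[1.6,0,0],"claw":0},
    {"translation":[0,28,16],"rotation":[3.2,0,0],"claw":0},
    {"translation":[0,33,29],"rotation":[4.8,0,0],"claw":0},
    {"translation":[0,34,42],"rotation":[6.4,0,0],"claw":0},
    {"translation":[0,28,60],"rotation":[8,0,0],"claw":0}
  ]
}}

```text
clock: 9.2
tool_pos: [0.6102, -0.1228, 0.205]
orientation: [170.3, -0.3, -5.6]
force: [-0.7, -0.4, -1.8]
opening: 0.0099
gripper_force: 30.0
```

>>> {"name": "arm_command", "arguments": {
  "steps": [
    {"translation":[-5,15,0],"rotation":[1,0,0],"claw":0},
    {"translation":[-15,40,0],"rotation":[2,0,0],"claw":0},
    {"translation":[-30,70,0],"rotation":[2,0,0],"claw":0},
    {"translation":[-50,110,0],"rotation":[2,0,0],"claw":0},
    {"translation":[-50,110,0],"rotation":[2,0,0],"claw":0}
  ]
}}

```text
clock: 9.7
tool_pos: [0.5461, -0.2293, 0.223]
orientation: [180.0, -0.0, -5.9]
force: [0.8, -0.2, -1.0]
opening: 0.0102
gripper_force: 30.0
```

```bash
python3 - <<'E'
from h import *
print(*tool()); go([.4835,-.3595,.1],.5); go([.4835,-.3595,.041],.5)
E
```

```text
[ 0.54606875 -0.2292748   0.22302252] Rotation.from_matrix(array([[ 9.94696916e-01, -1.02849332e-01,  2.45348118e-04],
                            [-1.02849122e-01, -9.94696684e-01, -7.52194210e-04],
                            [ 3.21409631e-04,  7.22971422e-04, -9.99999687e-01]]))
mm [-48.9 135.9 123.1] rot [ 0.01 -0.   -1.28]
mm [-48.9 135.8 182.1] rot [ 0.01 -0.   -1.28]
```

>>> {"name": "arm_command", "arguments": {
  "steps": [
    {"translation":[-15,40,20],"rotation":[0,0,-0.4],"claw":0},
    {"translation":[-30,80,50],"rotation":[0,0,-0.8],"claw":0},
    {"translation":[-45,120,80],"rotation":[0,0,-1.2],"claw":0},
    {"translation":[-49,136,110],"rotation":[0,0,-1.3],"claw":0},
    {"translation":[-49,136,140],"rotation":[0,0,-1.3],"claw":0}
  ]
}}

```text
clock: 10.2
tool_pos: [0.4848, -0.3581, 0.0804]
orientation: [180.0, 0.0, 0.7]
force: [0.4, 0.5, -2.1]
opening: 0.0103
gripper_force: 30.0
```

>>> {"name": "arm_command", "arguments": {
  "steps": [
    {"translation":[0,0,15],"rotation":[0,0,0],"claw":0},
    {"translation":[0,0,27],"rotation":[0,0,0],"claw":0},
    {"translation":[0,0,36],"rotation":[0,0,0],"claw":0},
    {"translation":[0,0,40],"rotation":[0,0,0],"claw":0},
    {"translation":[0,0,40],"rotation":[0,0,0],"claw":0}
  ]
}}

```text
clock: 10.7
tool_pos: [0.4868, -0.3559, 0.0417]
orientation: [180.0, 0.0, 0.8]
force: [-0.4, -0.0, -1.5]
opening: 0.0096
gripper_force: 30.0
```

>>> {"name": "arm_command", "arguments": {
  "steps": [
    {"translation":[0,0,1],"rotation":[0,0,0],"claw":0},
    {"translation":[0,0,2],"rotation":[0,0,0],"claw":0},
    {"translation":[0,0,2],"rotation":[0,0,0],"claw":0}
  ]
}}

```text
clock: 11.0
tool_pos: [0.4868, -0.3561, 0.0401]
orientation: [180.0, -0.0, 0.8]
force: [0.2, 0.5, -2.7]
opening: 0.0098
gripper_force: 30.0
```

>>> {"name": "arm_command", "arguments": {
  "steps": [
    {"translation":[0,0,0.5],"rotation":[0,0,0],"claw":0},
    {"translation":[0,0,0.5],"rotation":[0,0,0],"claw":0}
  ]
}}

```text
clock: 11.2
tool_pos: [0.4866, -0.3561, 0.0393]
orientation: [180.0, -0.0, 0.8]
force: [-1.0, 0.7, -2.1]
opening: 0.0098
gripper_force: 30.0
```

>>> {"name": "arm_command", "arguments": {
  "steps": [
    {"translation":[0,0,0.7],"rotation":[0,0,0],"claw":0},
    {"translation":[0,0,0.7],"rotation":[0,0,0],"claw":0}
  ]
}}

```text
clock: 11.4
tool_pos: [0.4867, -0.3562, 0.039]
orientation: [180.0, -0.0, 0.8]
force: [-1.3, 0.7, 4.1]
opening: 0.0098
gripper_force: 30.0
```

>>> {"name": "arm_command", "arguments": {
  "steps": [
    {"translation":[0,0,0.7],"rotation":[0,0,0],"claw":0},
    {"translation":[0,0,0.7],"rotation":[0,0,0],"claw":0}
  ]
}}

```text
clock: 11.6
tool_pos: [0.4867, -0.3562, 0.039]
orientation: [180.0, -0.0, 0.8]
force: [-2.3, 2.7, 10.2]
opening: 0.0099
gripper_force: 30.0
```

>>> {"name": "arm_command", "arguments": {
  "steps": [
    {"translation":[0,0,-1],"rotation":[0,0,0],"claw":45},
    {"translation":[0,0,-1],"rotation":[0,0,0],"claw":45},
    {"translation":[0,0,-1],"rotation":[0,0,0],"claw":45},
    {"translation":[0,0,-1],"rotation":[0,0,0],"claw":45},
    {"translation":[0,0,-3],"rotation":[0,0,0],"claw":45}
  ]
}}

```text
clock: 12.1
tool_pos: [0.4863, -0.3559, 0.0404]
orientation: [-180.0, 0.0, 0.8]
force: [-0.2, 0.3, 0.6]
opening: 0.0426
gripper_force: 0.0
```

>>> {"name": "arm_command", "arguments": {
  "steps": [
    {"translation":[0,0,-30],"rotation":[0,0,0],"claw":45},
    {"translation":[0,0,-65],"rotation":[0,0,0],"claw":45},
    {"translation":[0,0,-110],"rotation":[0,0,0],"claw":60},
    {"translation":[0,0,-140],"rotation":[0,0,0],"claw":60},
    {"translation":[0,0,-150],"rotation":[0,0,0],"claw":60}
  ]
}}

```text
clock: 12.6
tool_pos: [0.4881, -0.3569, 0.195]
orientation: [179.8, -0.3, 0.8]
force: [0.3, 0.5, -0.2]
opening: 0.059
gripper_force: 0.0
```

```bash
python3 - <<'E'
from h import *
for n in('w1','top0','side0'):
    C=cloud(n); m=(abs(C[...,0]-.43)<.06)&(abs(C[...,1]+.03)<.06)
    P=C[m&(abs(C[...,2]-.095)<.006)]; r=cv2.minAreaRect((P[:,:2]*1000).astype(np.float32)); b=cv2.boxPoints(r)
    print(n,len(P),r,P[:,2].mean())
    P=C[m&(abs(C[...,2]-.036)<.004)]; 
    if len(P)>9: print(' flange',len(P),cv2.minEnclosingCircle((P[:,:2]*1000).astype(np.float32)))
print(*tool()); go([.431,-.028,.2],25)
E
```

```text
w1 453 ((432.6923828125, -31.17007064819336), (43.55579376220703, 11.68544864654541), 26.193130493164062) 0.09453060933396037
 flange 704 ((432.7140197753906, -31.536170959472656), 25.89983558654785)
top0 89 ((432.1085510253906, -30.38227653503418), (43.17626953125, 12.12271785736084), 26.74728775024414) 0.09562423620796946
 flange 191 ((431.65643310546875, -30.63667106628418), 25.634262084960938)
side0 83 ((429.6499328613281, -31.8787841796875), (42.81166076660156, 13.242859840393066), 23.26289176940918) 0.0928873286356117
 flange 185 ((430.9129943847656, -31.97586441040039), 26.61757469177246)
[ 0.48806632 -0.35689312  0.195004  ] Rotation.from_matrix(array([[ 0.99987726,  0.01468061,  0.00547216],
                            [ 0.01469529, -0.9998885 , -0.00265263],
                            [ 0.00543261,  0.00273271, -0.99998151]]))
mm [ -52.2 -329.7   -6.2] rot [ 0.04 -0.05 -4.83]
```

```bash
python3 - <<'E'
from h import *
go([.4324,-.031,.2],26)
E
```

```text
mm [ -50.8 -326.7   -6.2] rot [ 0.04 -0.05 -5.03]
```

>>> {"name": "arm_command", "arguments": {
  "steps": [
    {"translation":[-8,-48,0],"rotation":[0,0,-1],"claw":45},
    {"translation":[-16,-96,0],"rotation":[0,0,-2],"claw":45},
    {"translation":[-24,-144,0],"rotation":[0,0,-3],"claw":45},
    {"translation":[-32,-192,0],"rotation":[0,0,-4],"claw":45},
    {"translation":[-40,-240,0],"rotation":[0,0,-5],"claw":45}
  ]
}}

```text
clock: 13.1
tool_pos: [0.4421, -0.1151, 0.1903]
orientation: [-180.0, 0.0, 26.0]
force: [1.4, 1.5, -0.2]
opening: 0.0452
gripper_force: 0.0
```

>>> {"name": "arm_command", "arguments": {
  "steps": [
    {"translation":[0,0,0],"rotation":[0,0,0],"claw":45},
    {"translation":[0,0,0],"rotation":[0,0,0],"claw":45}
  ]
}}

```text
clock: 13.3
tool_pos: [0.443, -0.1154, 0.1908]
orientation: [180.0, -0.0, 26.0]
force: [0.7, 0.6, 0.3]
opening: 0.045
gripper_force: 0.0
```

```bash
python3 - <<'E'
from h import *
go([.4324,-.031,.2],26); go([.4324,-.031,.055],26)
E
```

```text
mm [ 27.4 -80.5  -9.2] rot [ 0. -0. -0.]
mm [ 27.4 -80.5 135.8] rot [ 0. -0. -0.]
```

>>> {"name": "arm_command", "arguments": {
  "steps": [
    {"translation":[14,-40,0],"rotation":[0,0,0],"claw":50},
    {"translation":[27.4,-80.5,10],"rotation":[0,0,0],"claw":50},
    {"translation":[27.4,-80.5,40],"rotation":[0,0,0],"claw":50},
    {"translation":[27.4,-80.5,60],"rotation":[0,0,0],"claw":50},
    {"translation":[27.4,-80.5,60],"rotation":[0,0,0],"claw":50}
  ]
}}

```text
clock: 13.8
tool_pos: [0.431, -0.0335, 0.1282]
orientation: [-179.9, 0.3, 25.7]
force: [-0.2, 0.3, -0.2]
opening: 0.0501
gripper_force: 0.0
```

```bash
python3 - <<'E'
from h import *
print(*tool());go([.4324,-.031,.055],26)
E
```

```text
[ 0.43095625 -0.0335024   0.12820193] Rotation.from_matrix(array([[ 9.01079051e-01,  4.33621298e-01, -5.39578006e-03],
                            [ 4.33619320e-01, -9.01094751e-01, -1.59212939e-03],
                            [-5.55249030e-03, -9.05080038e-04, -9.99984175e-01]]))
mm [ 2.8 -1.6 73.2] rot [-0.01  0.06 -0.06]
```

>>> {"name": "arm_command", "arguments": {
  "steps": [
    {"translation":[2,-1.5,25],"rotation":[0,0,0],"claw":45},
    {"translation":[2,-1.5,50],"rotation":[0,0,0],"claw":45},
    {"translation":[2,-1.5,70],"rotation":[0,0,0],"claw":45},
    {"translation":[2,-1.5,74],"rotation":[0,0,0],"claw":45},
    {"translation":[2,-1.5,74],"rotation":[0,0,0],"claw":0}
  ]
}}

```text
clock: 14.3
tool_pos: [0.4342, -0.0308, 0.0569]
orientation: [180.0, 0.1, 25.7]
force: [-0.3, 0.3, 0.2]
opening: 0.0411
gripper_force: 0.0
```

>>> {"name": "arm_command", "arguments": {
  "steps": [
    {"translation":[0,0,0],"rotation":[0,0,0],"claw":0},
    {"translation":[0,0,0],"rotation":[0,0,0],"claw":0},
    {"translation":[0,0,0],"rotation":[0,0,0],"claw":0},
    {"translation":[0,0,0],"rotation":[0,0,0],"claw":0},
    {"translation":[0,0,0],"rotation":[0,0,0],"claw":0}
  ]
}}

```text
clock: 14.8
tool_pos: [0.4341, -0.0299, 0.0572]
orientation: [180.0, -0.0, 25.8]
force: [-0.3, 0.7, 4.1]
opening: 0.0118
gripper_force: 30.0
```

>>> {"name": "arm_command", "arguments": {
  "steps": [
    {"translation":[0,0,-15],"rotation":[0,0,0],"claw":0},
    {"translation":[0,0,-45],"rotation":[0,0,0],"claw":0},
    {"translation":[0,0,-85],"rotation":[0,0,0],"claw":0},
    {"translation":[0,0,-130],"rotation":[0,0,0],"claw":0},
    {"translation":[0,0,-165],"rotation":[0,0,0],"claw":0}
  ]
}}

```text
clock: 15.3
tool_pos: [0.4338, -0.03, 0.2242]
orientation: [180.0, -0.1, 25.8]
force: [2.0, 0.8, -1.8]
opening: 0.0119
gripper_force: 30.0
```

```bash
python3 - <<'E'
from h import *
print(*tool());go([.586,.161,.22],26)
E
```

```text
[ 0.43375646 -0.03004532  0.22417349] Rotation.from_matrix(array([[ 9.00061847e-01,  4.35760156e-01,  1.32575216e-03],
                            [ 4.35760076e-01, -9.00062789e-01,  3.64528617e-04],
                            [ 1.35210723e-03,  2.49611559e-04, -9.99999055e-01]]))
mm [ 220.3 -105.6    4.4] rot [ 0.   -0.02 -0.03]
```

>>> {"name": "arm_command", "arguments": {
  "steps": [
    {"translation":[40,-20,0],"rotation":[0,0,0],"claw":0},
    {"translation":[85,-42,0],"rotation":[0,0,0],"claw":0},
    {"translation":[130,-63,0],"rotation":[0,0,0],"claw":0},
    {"translation":[175,-85,0],"rotation":[0,0,0],"claw":0},
    {"translation":[215,-105,0],"rotation":[0,0,0],"claw":0}
  ]
}}

```text
clock: 15.8
tool_pos: [0.5824, 0.16, 0.2211]
orientation: [-180.0, 0.0, 25.8]
force: [0.4, -0.8, -1.0]
opening: 0.012
gripper_force: 30.0
```

>>> {"name": "arm_command", "arguments": {
  "steps": [
    {"translation":[0,0,0],"rotation":[0,0,0],"claw":0},
    {"translation":[0,0,0],"rotation":[0,0,0],"claw":0},
    {"translation":[0,0,0],"rotation":[0,0,0],"claw":0}
  ]
}}

```text
clock: 16.1
tool_pos: [0.5809, 0.1576, 0.2212]
orientation: [-180.0, 0.1, 25.8]
force: [-0.4, -0.2, -1.8]
opening: 0.012
gripper_force: 30.0
```

```bash
python3 - <<'E'
from h import *
snap('wrist','w5'); print(*tool())
C=cloud('w5'); m=(abs(C[...,0]-.64)<.04)&(abs(C[...,1]-.1875)<.04)&(abs(C[...,2]-.085)<.006)
P=C[m]; print(len(P),cv2.minEnclosingCircle((P[:,:2]*1000).astype(np.float32)),P[:,2].mean())
# rectify at rim plane z=.085: 10 px per mm
s=load('w5');fl,cx,cy=s['k'];W=np.linalg.inv(s['M']);n=560
j,i=np.mgrid[:n,:n]; X=.6405+(280-j)/7000; Y=.1875+(280-i)/7000   # up=+x, left=+y
Q=np.stack([X,Y,0*X+.085,0*X+1],-1)@W.T; u=(Q[...,0]/Q[...,2]*fl+cx).astype(np.float32);v=(Q[...,1]/Q[...,2]*fl+cy).astype(np.float32)
cv2.imwrite('pics/r5.png',cv2.remap(s['p'][:,:,::-1],u,v,3)); print(u[280,280],v[280,280])
E
```

```text
[0.58092614 0.15740012 0.22167157] Rotation.from_matrix(array([[ 9.00359962e-01,  4.35145503e-01, -5.74045062e-04],
                            [ 4.35145456e-01, -9.00360143e-01, -2.10192123e-04],
                            [-6.08311452e-04, -6.05445289e-05, -9.99999813e-01]]))
1328 ((641.4178466796875, 186.18936157226562), 27.85215950012207) 0.08499584142368796
317.1619 130.55887
```

View pics/r5.png

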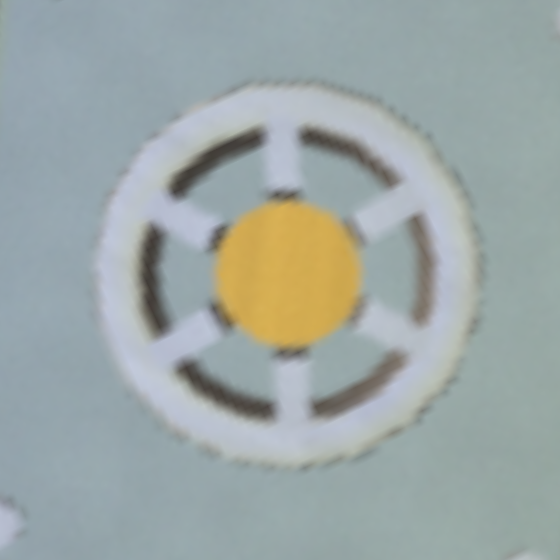

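The rectified hub has its rim centred at (287.5,275) px, which is (0.6412, 0.1864) m. One pair of teeth lies along world ±x, so the slots sit near 30° mod 60. I'll refine that angle and compute the move.

```bash
python3 - <<'E'
from h import *
g=cv2.imread('pics/r5.png').astype(float)
# tooth (grey-white, R high) vs slot
a=np.radians(np.arange(0,360,.5));s=0
for r in np.arange(12.8,19.5,.4):
    i=287.5-r*7*np.sin(a); j=275-r*7*np.cos(a)
    s=s+cv2.remap(g[...,2].astype(np.float32),i.astype(np.float32)[None],j.astype(np.float32)[None],1)[0]
f=(s*np.exp(6j*a)).sum(); print('tooth angle',np.degrees(np.angle(f))/6)
# check plunger offset due to parallax irrelevant
print(*tool()); go([.6426,.1878,.155],30.8)
E
```

```text
tooth angle 2.6574947883295708
[0.58092614 0.15740012 0.22167157] Rotation.from_matrix(array([[ 9.00359962e-01,  4.35145503e-01, -5.74045062e-04],
                            [ 4.35145456e-01, -9.00360143e-01, -2.10192123e-04],
                            [-6.08311452e-04, -6.05445289e-05, -9.99999813e-01]]))
mm [68.8 -0.5 66.6] rot [-0.    0.01 -1.  ]
```

>>> {"name": "arm_command", "arguments": {
  "steps": [
    {"translation":[25,0,10],"rotation":[0,0,-0.6],"claw":0},
    {"translation":[50,0,25],"rotation":[0,0,-1.16],"claw":0},
    {"translation":[68.5,-0.5,45],"rotation":[0,0,-1.16],"claw":0},
    {"translation":[68.5,-0.5,62],"rotation":[0,0,-1.16],"claw":0},
    {"translation":[68.5,-0.5,66],"rotation":[0,0,-1.16],"claw":0}
  ]
}}

```text
clock: 16.65
tool_pos: [0.6417, 0.1871, 0.1536]
orientation: [-180.0, 0.2, 31.5]
force: [0.2, -1.0, -2.9]
opening: 0.0121
gripper_force: 30.0
```

>>> {"name": "arm_command", "arguments": {
  "steps": [
    {"translation":[0,0,0],"rotation":[0,0,0],"claw":0},
    {"translation":[0,0,0],"rotation":[0,0,0],"claw":0},
    {"translation":[0,0,0],"rotation":[0,0,0],"claw":0}
  ]
}}

```text
clock: 16.95
tool_pos: [0.6435, 0.1884, 0.1575]
orientation: [180.0, -0.1, 31.6]
force: [-1.3, 0.1, -1.4]
opening: 0.0118
gripper_force: 30.0
```

```bash
python3 - <<'E'
from h import *
print(ctrl.get_obs()['tool_pos']); go([.6426,.1878,.155],31.6)
for n in('side','top'):
    snap(n,n+'6'); C=cloud(n+'6')
    m=(abs(C[...,0]-.64)<.045)&(abs(C[...,1]-.187)<.045)
    for zz in(.085,.134):
        P=C[m&(abs(C[...,2]-zz)<.004)]
        if len(P)>9: print(n,zz,len(P),cv2.minEnclosingCircle((P[:,:2]*1000).astype(np.float32)))
E
```

```text
[0.64345484 0.18841557 0.15748307]
mm [-1.1  0.1  2.5] rot [ 0.   -0.03  0.  ]
side 0.085 95 ((637.3532104492188, 186.0198974609375), 28.14519500732422)
side 0.134 135 ((639.5068359375, 185.7807159423828), 25.827693939208984)
top 0.085 104 ((639.0991821289062, 186.85498046875), 27.121973037719727)
top 0.134 81 ((635.5065307617188, 183.30825805664062), 24.634408950805664)
```

>>> {"name": "arm_command", "arguments": {
  "steps": [
    {"translation":[-1.3,0,4],"rotation":[0,0,0],"claw":0},
    {"translation":[-1.3,0,8],"rotation":[0,0,0],"claw":0},
    {"translation":[-1.3,0,11],"rotation":[0,0,0],"claw":0},
    {"translation":[-1.3,0,13],"rotation":[0,0,0],"claw":0},
    {"translation":[-1.3,0,13],"rotation":[0,0,0],"claw":0}
  ]
}}

```text
clock: 17.55
tool_pos: [0.6418, 0.1877, 0.1422]
orientation: [-180.0, 0.0, 31.6]
force: [-0.8, -0.4, -2.6]
opening: 0.0119
gripper_force: 30.0
```

>>> {"name": "arm_command", "arguments": {
  "steps": [
    {"translation":[0,0,1],"rotation":[0,0,0],"claw":0},
    {"translation":[0,0,2],"rotation":[0,0,0],"claw":0},
    {"translation":[0,0,3],"rotation":[0,0,0],"claw":0},
    {"translation":[0,0,3],"rotation":[0,0,0],"claw":0}
  ]
}}

```text
clock: 17.95
tool_pos: [0.642, 0.1878, 0.1397]
orientation: [-180.0, -0.0, 31.6]
force: [0.8, 0.3, -1.1]
opening: 0.0121
gripper_force: 30.0
```

>>> {"name": "arm_command", "arguments": {
  "steps": [
    {"translation":[0,0,1],"rotation":[0,0,0],"claw":0},
    {"translation":[0,0,2],"rotation":[0,0,0],"claw":0},
    {"translation":[0,0,3],"rotation":[0,0,0],"claw":0},
    {"translation":[0,0,3],"rotation":[0,0,0],"claw":0}
  ]
}}

```text
clock: 18.35
tool_pos: [0.642, 0.1878, 0.1366]
orientation: [-180.0, -0.0, 31.6]
force: [0.9, 0.7, -2.3]
opening: 0.0115
gripper_force: 30.0
```

>>> {"name": "arm_command", "arguments": {
  "steps": [
    {"translation":[0,0,1],"rotation":[0,0,0],"claw":0},
    {"translation":[0,0,2],"rotation":[0,0,0],"claw":0},
    {"translation":[0,0,2],"rotation":[0,0,0],"claw":0}
  ]
}}

```text
clock: 18.65
tool_pos: [0.642, 0.1878, 0.1346]
orientation: [-180.0, -0.0, 31.6]
force: [1.4, 1.1, -1.7]
opening: 0.0118
gripper_force: 30.0
```

It has entered the hub with no resistance, so the splines are meshed. I'll continue down.

>>> {"name": "arm_command", "arguments": {
  "steps": [
    {"translation":[0,0,3],"rotation":[0,0,0],"claw":0},
    {"translation":[0,0,6],"rotation":[0,0,0],"claw":0},
    {"translation":[0,0,9],"rotation":[0,0,0],"claw":0},
    {"translation":[0,0,12],"rotation":[0,0,0],"claw":0},
    {"translation":[0,0,12],"rotation":[0,0,0],"claw":0}
  ]
}}

```text
clock: 19.15
tool_pos: [0.642, 0.1878, 0.1222]
orientation: [-180.0, 0.0, 31.6]
force: [2.0, 2.3, -2.8]
opening: 0.0117
gripper_force: 30.0
```

>>> {"name": "arm_command", "arguments": {
  "steps": [
    {"translation":[0,0,2],"rotation":[0,0,0],"claw":0},
    {"translation":[0,0,4],"rotation":[0,0,0],"claw":0},
    {"translation":[0,0,6],"rotation":[0,0,0],"claw":0},
    {"translation":[0,0,6],"rotation":[0,0,0],"claw":0}
  ]
}}

```text
clock: 19.55
tool_pos: [0.6422, 0.1878, 0.117]
orientation: [180.0, -0.0, 31.6]
force: [-1.1, 0.3, 2.6]
opening: 0.0118
gripper_force: 30.0
```

>>> {"name": "arm_command", "arguments": {
  "steps": [
    {"translation":[0,0,1],"rotation":[0,0,0],"claw":0},
    {"translation":[0,0,2],"rotation":[0,0,0],"claw":0},
    {"translation":[0,0,2],"rotation":[0,0,0],"claw":0}
  ]
}}

```text
clock: 19.85
tool_pos: [0.6422, 0.1878, 0.115]
orientation: [180.0, -0.0, 31.6]
force: [-0.4, 1.8, 4.9]
opening: 0.0118
gripper_force: 30.0
```

Spring contact. I'll keep pressing until the flange seats.

>>> {"name": "arm_command", "arguments": {
  "steps": [
    {"translation":[0,0,1],"rotation":[0,0,0],"claw":0},
    {"translation":[0,0,2],"rotation":[0,0,0],"claw":0},
    {"translation":[0,0,2],"rotation":[0,0,0],"claw":0}
  ]
}}

```text
clock: 20.15
tool_pos: [0.6422, 0.1878, 0.1131]
orientation: [180.0, -0.0, 31.6]
force: [-0.5, 2.0, 5.3]
opening: 0.0118
gripper_force: 30.0
```

>>> {"name": "arm_command", "arguments": {
  "steps": [
    {"translation":[0,0,0.7],"rotation":[0,0,0],"claw":0},
    {"translation":[0,0,1.4],"rotation":[0,0,0],"claw":0},
    {"translation":[0,0,1.4],"rotation":[0,0,0],"claw":0}
  ]
}}

```text
clock: 20.45
tool_pos: [0.6422, 0.1879, 0.1123]
orientation: [180.0, -0.0, 31.6]
force: [-1.5, 1.5, 8.5]
opening: 0.0117
gripper_force: 30.0
```

>>> {"name": "arm_command", "arguments": {
  "steps": [
    {"translation":[0,0,0.7],"rotation":[0,0,0],"claw":0},
    {"translation":[0,0,1],"rotation":[0,0,0],"claw":0},
    {"translation":[0,0,1],"rotation":[0,0,0],"claw":0}
  ]
}}

```text
clock: 20.75
tool_pos: [0.6422, 0.1879, 0.1122]
orientation: [180.0, -0.1, 31.7]
force: [-4.6, 1.1, 14.9]
opening: 0.012
gripper_force: 30.0
```

The key has stopped at z≈0.112, the expected home height, with the force rising to 15 N. I'll check the flange height, nuts and tray.

```bash
python3 - <<'E'
from h import *
snap('side','side7'); snap('top','top7'); C=cloud('side7')
m=(abs(C[...,0]-.64)<.03)&(abs(C[...,1]-.187)<.03)
P=C[m&(C[...,2]>.08)&(C[...,2]<.11)]; print('flange z hist',np.histogram(P[:,2],bins=np.arange(.08,.111,.003)))
C=cloud('top7');m=(abs(C[...,0]-.485)<.06)&(abs(C[...,1]+.298)<.08)
f=C[m&(C[...,2]>.017)&(C[...,2]<.03)];print('tray wall z',np.median(f[:,2]),len(f),cv2.minAreaRect((f[:,:2]*1000).astype(np.float32)))
a=load('side7')['p'][:,:,::-1][130:270,250:410];b=load('side7')['p'][:,:,::-1][280:380,290:410]
cv2.imwrite('pics/v7.png',np.hstack([cv2.resize(a,(560,490),interpolation=3),cv2.resize(b,(240,490),interpolation=3)]))
E
```

```text
flange z hist (array([21, 15, 42, 77, 11,  4,  4,  2,  7,  5]), array([0.08 , 0.083, 0.086, 0.089, 0.092, 0.095, 0.098, 0.101, 0.104,
       0.107, 0.11 ]))
tray wall z 0.022567781631271044 185 ((484.59234619140625, -297.10064697265625), (90.2813720703125, 130.2416534423828), 0.8378912806510925)
```

View pics/v7.png

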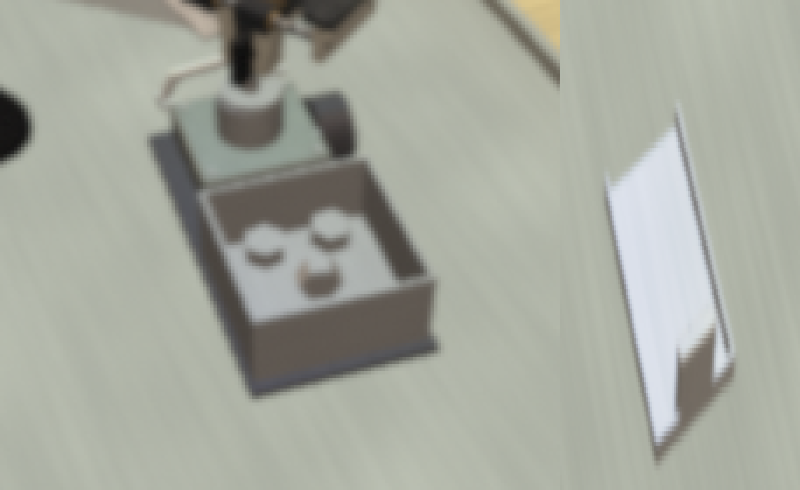

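The picture shows all three nuts in the hopper, at (265,245), (330,230) and (320,278). The key's flange sits on the hub at (250,100), and the tray is empty and flat. Flange top is at z≈0.091 as it should be, so I'm handing in.

```bash
python3 -c "
from plant import ctrl
o=ctrl.get_obs();print(o['clock'],o['force'],o['gripper_force']);print(ctrl.close_job())"
```

```text
20.85 [-4.33026678  2.47724563 13.67857161] 30.00116139650345
the job is handed in; nothing more can be done
None
```

The job is handed in at 20.85 s of robot time: all three nuts are in the hopper, the empty tray is flat on the shelf and released, and the key is fully home in the hub and still held pressed down with about 14 N; no verdict came back.

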